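# Pack up the overhanging bar in the vice with plates and a wedge

### The arm

A 6-joint arm with a two-finger parallel gripper is mounted at the origin on the work surface. World frame = base frame: x ahead of the robot, y to its left, z up, the work surface at z = 0. Lengths are in m, angles in rad, forces in N, time in s.
With the tool pointing down it reaches from about 0.4 to 0.925 m from the base axis. Payload 3.4 kg.
Tool frame: the origin (TCP) lies at the centre of the arm's flange, where the gripper is bolted on; the fingertips stand 173 mm ahead of it and the grasp point (between the pads) lies 155 mm ahead of it (arm.grasp_offset is the distance from the TCP to the grasp point, in m); z points along the fingers, y is the direction in which the jaws open and shut (so a half turn about z gives the same grasp; the last joint's range is limited). The gripper opens to 85 mm and grips with 20 to 120 N. Pads are 22 mm wide; open, the fingers measure 114 mm over their backs; the gripper's body (76 mm by 85 mm) begins 54 mm behind the grasp point. The pads swing forward as they close: fully open they stand 13 mm farther back than shut.
Start: joints at [1.089, 0.307, 1.506, -0, 1.328, -0.073], TCP at [0.228, 0.528, 0.405] pointing down, gripper open.
Joint ranges: [-3.12, 3.12], [-1.05, 2.28], [0.14, 2.33], [-1.42, 4.57], [0.1, 2.73], [-2.68, 2.68]. Speed limits (rad/s): [2.57, 2.57, 3.14, 3.14, 3.14, 3.14].

### API

Orientations are given as a unit quaternion [x, y, z, w].
In Python, from plant import arm, vision, workorder, nets gives the robot as it stands.
- The arm moves only by the tool carry_out, never from a script. Its argument "series" is a list of rows, each an object with "offset": the shift along the tool's x, y, z in mm, a list of three; "twist": the turn about the tool's z in degrees; "hand": the opening in per cent of the stroke, from 0 (shut) to 100 (fully open). A call has 1 to 8 rows; each row is the pose to reach, as a shift and turn from the pose commanded when the call began, along the tool's axes at that moment; what a row does not reach only later rows make up. A row lasts 1/10 s, in which the tool goes at most 50 mm and 8.59 degrees, less where a joint would pass 70% of its speed; a pose out of reach is approached as far as the arm can. A call with a gripper value outside its range is refused whole. The fingers move at their own pace and stop on an object; "squeeze" is the grip in N (left out, the last holds). Time passes only in rows, so rows that repeat a pose let the fingers close. It gives the time, the measured TCP pose, the force and the opening at its end, in the units of the state.
- arm.get_obs(): the state, without advancing time (a new reading comes with each control period).
- vision.snapshot(name): name is "side" or "top"; returns a dict with "frame" (400x640x3 uint8, red, green, blue), "depth" (400x640 float32, m along the optical axis (not along the pixel's ray), 0 where there is no reading), "fx", "fy", "cx", "cy" (pixels), "cam_to_world" (4x4, takes a point from camera to world coordinates). Camera axes: x right, y down, z forward; pixel columns grow to the right and rows downward; lengths in m; the calibration is good to about 2 mm. A picture is of the moment at which its call begins.
- workorder.close_job(): hands the job in, once; it reports no verdict.
Trained networks look in the newest picture that a camera, given by its name, has taken for a name from the list of things; names that differ only in an ending like _2 or _b are one class to them, and where a whole thing is asked for, a point or a joint stands for the part that bears it (a point fixed in the world has none). Each returns a list of dicts, best first, with "confidence" (0 to 1); they miss things now and then, are a little off and sometimes report something else, mostly with a low value. They report only what shows in the picture. A call takes as long as a camera call. They do not tell look-alikes from the thing itself.
- nets.find_in(camera, query): "point" ([x, y, z] in m, in world coordinates, good to about 4 mm: the middle of the surface that is visible of it).
The state is a dict: "t": time; "joints": joint angles; "qvel": joint speeds; "effort": joint torques, N m; "eef_pos": TCP position; "orientation": TCP orientation; "ft_force": force on the tool from outside, world axes, zero at the start; "moment": the same for the moment, N m; "finger_gap": finger opening in m.
Only numpy, scipy, OpenCV 4.12 (cv2) and the standard library are available. Lean on these libraries where they do the work, as an engineer would, in place of code of your own. Each camera call takes 0.05 s, during which the arm holds its last target.

### The job

The brass bar in the red vice has to be held up from below, against the steel bench block, before it is struck. First take the emery stick off the block and lay it in the tool tray; then lay packing plates flat on the block under the bar, one on another, until what is left of the gap is less than the thick end of the wedge, and slide the wooden wedge in flat on top of them, thin end first, until you feel it come up tight against the bar. Finish with the wedge still in the gripper, holding it tight in place; do not force the bar upwards, and leave the dapping block, the jar and the punch pot alone.

Things in the scene. Friction and masses are not known exactly. Their poses are not given: they have to be found in the camera images.
- vise: red bench vice bolted to the bench, jaws 76 mm wide, 125 mm high. Origin on the bench under the middle of the jaws; x = screw axis (handle at -x, towards the robot, 150 mm out), y along the jaws, z up.
- bar: brass bar, 20 mm wide (x), 6 mm thick (z), clamped level in the vice and sticking out 155 mm beyond the jaws along its own -y, over the bench block. Origin on its underside, at the edge of the jaws, mid-width; x, y, z parallel to the vice's. Its height in the jaws differs each time. Its free end is slightly springy: over the block it gives about 1 mm for 15 N.
- bar_under (a point): point on the underside of the bar, mid-width, 92 mm out from the jaws, above the bench block: the place to be packed up. The gap is its height less that of the block's top (about 18 to 29 mm).
- block: steel bench block 120 (x) by 100 (y) mm, 22 mm thick, on a hardwood base 130 by 110 by 50 mm, fixed to the bench. Origin at the centre of the base's underside; the flat steel top is 72 mm above it. x roughly parallel to the vice's x; the bar crosses its far part, so that some 80 mm of it lie clear on the near (-x) side of the bar.
- plate1: a bright ground-steel packing plate, 80 (x) by 30 (y) by 7 mm thick, about 0.13 kg, loose, lying flat on the bench at the start; three alike. Origin at the centre of its underside, x along its length, z up.
- plate2: a bright ground-steel packing plate, 80 (x) by 30 (y) by 7 mm thick, about 0.13 kg, loose, lying flat on the bench at the start; three alike. Origin at the centre of its underside, x along its length, z up.
- plate3: a bright ground-steel packing plate, 80 (x) by 30 (y) by 7 mm thick, about 0.13 kg, loose, lying flat on the bench at the start; three alike. Origin at the centre of its underside, x along its length, z up.
- wedge: hardwood wedge 150 long (x) by 26 wide (y) mm, 0.04 kg, loose, lying flat on the bench at the start. Flat underside; it is 17 mm thick from x = -75 to -25 mm (the part to grip) and from there its top slopes evenly down to 3 mm at the nose, x = +75 mm. Origin at the centre of its underside, z up.
- wedge_nose (a point): bottom edge of the wedge's thin end, mid-width.
- emery_stick: emery stick, a flat wooden stick 180 (x) by 22 (y) by 10 mm thick (z), mostly covered in dark emery paper, 0.05 kg; lies flat on the bench block in front of the bar, roughly parallel to it. Origin at the centre of its underside.
- tray: plywood tool tray, open-topped, fixed to the bench, 260 (x) by 110 (y) by 22 mm high outside, walls and floor 4 mm. Origin at the centre of its underside, x along its length.
- dapping_block: dark steel cube of 45 mm with round hollows; bystander. Origin at the centre of its underside.
- jar: small closed glass jar with a white cap, 48 mm in diameter, 70 mm high; bystander. Origin at the centre of its underside.
- punch_pot: copper pot 64 mm in diameter, 75 mm high, with punches standing in it up to 160 mm; bystander. Origin at the centre of its underside.
Mind the look-alikes: they are no part of the job. What is shaped like the plate2 but black or blue is not meant.

How it is judged:
On the way, in this order (a step that is already met when the one before it is completed fails the run):
1. the emery stick lies in the tray, let go (x of emery_stick in the frame of tray between -0.045 and 0.045 m and y of emery_stick in the frame of tray between -0.045 and 0.045 m and z of emery_stick in the frame of tray below 0.012 m and contact force between the fingers and emery_stick below 0.3 N), for 0.2 s.
2. a packing plate lies flat on the bench block at the bar, let go (((horizontal distance between plate1 and bar_under below 0.05 m and z of plate1 in the frame of block between 0.066 and 0.078 m and angle between plate1's own z axis and vertical below 0.06 rad and contact force between the fingers and plate1 below 0.3 N and contact force between plate1 and block above 0.3 N) or (horizontal distance between plate2 and bar_under below 0.05 m and z of plate2 in the frame of block between 0.066 and 0.078 m and angle between plate2's own z axis and vertical below 0.06 rad and contact force between the fingers and plate2 below 0.3 N and contact force between plate2 and block above 0.3 N) or (horizontal distance between plate3 and bar_under below 0.05 m and z of plate3 in the frame of block between 0.066 and 0.078 m and angle between plate3's own z axis and vertical below 0.06 rad and contact force between the fingers and plate3 below 0.3 N and contact force between plate3 and block above 0.3 N))), for 0.2 s.
At the end, for the whole second after the job is handed in: Gripper grips the wedge (>3 N), level within 0.06 rad, still, nose 5 mm or more under the bar, within 0.3 rad of square, bearing on the bar >2 N and on a flat plate >1.5 N; a flat plate within 50 mm of the packing point bears on the block >1.5 N; emery stick released in the tray (all of step 1 and contact force between wedge and bar above 2 N and contact force between the fingers and wedge above 3 N and angle between wedge's own z axis and vertical below 0.06 rad and x of wedge_nose in the frame of bar above -0.005 m and angle between the x axis of wedge and the x axis of bar, either way round below 0.3 rad and linear speed of wedge below 0.01 m/s and ((contact force between wedge and plate1 above 1.5 N and angle between plate1's own z axis and vertical below 0.06 rad) or (contact force between wedge and plate2 above 1.5 N and angle between plate2's own z axis and vertical below 0.06 rad) or (contact force between wedge and plate3 above 1.5 N and angle between plate3's own z axis and vertical below 0.06 rad)) and ((contact force between block and plate1 above 1.5 N and angle between plate1's own z axis and vertical below 0.06 rad and horizontal distance between plate1 and bar_under below 0.05 m) or (contact force between block and plate2 above 1.5 N and angle between plate2's own z axis and vertical below 0.06 rad and horizontal distance between plate2 and bar_under below 0.05 m) or (contact force between block and plate3 above 1.5 N and angle between plate3's own z axis and vertical below 0.06 rad and horizontal distance between plate3 and bar_under below 0.05 m))); the arm keeps its last pose, push and grip.
It fails at once if the bar is forced more than 3 mm out of its place (distance of bar_under from where it was at the start of the episode above 0.003 m).
It fails at once if the dapping block is pushed more than 20 mm or tipped (distance of dapping_block from where it was at the start of the episode above 0.02 m or angle between dapping_block's own z axis and vertical above 0.3 rad).
It fails at once if the jar is pushed more than 20 mm or tipped (distance of jar from where it was at the start of the episode above 0.02 m or angle between jar's own z axis and vertical above 0.3 rad).
It fails at once if the punch pot is pushed more than 20 mm or tipped (distance of punch_pot from where it was at the start of the episode above 0.02 m or angle between punch_pot's own z axis and vertical above 0.3 rad).
It also fails if it takes over 72 s, if anything falls off the work surface, if the arm or the gripper's body presses on something with over 40 N, if the wrist force passes 120 N, or if a joint passes its speed limit or range.

## Working session

There is one attempt and no reset: what is moved stays moved. The work goes in short steps, Python scripts to look and compute and a tool call to move; the robot and the scene stay as the last step left them, time stands still between calls to the robot, and variables do not carry over. Pictures are saved under pics/ and viewed, and the job is handed in when it is done.

Besides the shell and the picture viewer there is one more tool, called as name(argument=value, ...), one argument or row to a line, values as JSON. carry_out: Moves the arm, as the interface text tells. Its arguments: {"type":"object","properties":{"series":{"type":"array"},"squeeze":{"type":"number"}},"required":["series"]}

```bash
mkdir -p pics; cat > h.py <<'E'
import numpy as np, cv2
from plant import arm, vision, workorder, nets
def snap(n,f=None):
    s=vision.snapshot(n)
    if f: cv2.imwrite('pics/'+f,s['frame'][:,:,::-1])
    return s
def cloud(s):
    d=s['depth']; v,u=np.mgrid[:400,:640]
    p=np.stack([(u-s['cx'])/s['fx']*d,(v-s['cy'])/s['fy']*d,d,np.ones_like(d)],-1)
    w=p@np.array(s['cam_to_world']).T
    w=w[...,:3]; w[d==0]=np.nan
    return w
E
python3 - <<'E'
from h import *
print(arm.get_obs())
for c in ['top','side']:
    s=snap(c,c+'1.png'); np.savez('/tmp/'+c+'1.npz',**s); print(c,s['fx'],np.round(s['cam_to_world'],3).tolist())
    for q in ['vise','bar','block','plate1','wedge','emery_stick','tray','dapping_block','jar','punch_pot']:
        print(q,[(np.round(r['point'],3).tolist(),round(r['confidence'],2)) for r in nets.find_in(c,q)][:5])
E
```

```text
{'t': 0.0, 'joints': array([ 1.08948794e+00,  3.07569790e-01,  1.50769273e+00,  1.40231636e-05,
        1.32839144e+00, -7.35177850e-02]), 'qvel': array([-0.00195114, -0.00138041, -0.00101639, -0.00199092, -0.00113903,
       -0.00042279]), 'effort': array([ 1.36407289e-03, -4.57556140e+01, -2.51918811e+01, -2.51517804e-04,
        1.33496197e-02, -3.38932338e-06]), 'eef_pos': array([0.22790172, 0.52752593, 0.40377522]), 'orientation': array([ 2.02487017e-01,  9.79284405e-01, -9.89382414e-04, -2.88807527e-04]), 'ft_force': array([ 0.263267  , -0.23380175, -0.22559479]), 'moment': array([ 0.01439276,  0.00587799, -0.03450765]), 'finger_gap': 0.08547096644072316}
top 422.34864861143456 [[0.004, -0.995, 0.099, 0.478], [-1.0, -0.003, 0.009, -0.035], [-0.009, -0.099, -0.995, 1.002], [0.0, 0.0, 0.0, 1.0]]
vise [([0.59, 0.278, 0.106], 0.78)]
bar [([0.61, 0.224, 0.093], 0.73)]
block [([0.589, 0.159, 0.074], 0.66)]
plate1 [([0.698, -0.37, 0.004], 0.95), ([0.391, -0.221, 0.008], 0.75), ([0.509, -0.167, 0.008], 0.67), ([0.513, -0.254, 0.005], 0.58), ([0.518, -0.089, 0.008], 0.55)]
wedge [([0.50
[... 317 characters left out ...]
0.708, -0.121, 0.071], 0.79)]
punch_pot [([0.696, -0.247, 0.076], 0.62)]
side 491.9143466921149 [[-0.973, -0.155, 0.169, 0.348], [-0.229, 0.658, -0.717, 0.93], [-0.0, -0.737, -0.676, 0.989], [0.0, 0.0, 0.0, 1.0]]
vise [([0.585, 0.311, 0.085], 0.95)]
bar [([0.616, 0.237, 0.094], 0.75)]
block [([0.566, 0.183, 0.074], 0.95)]
plate1 [([0.501, -0.167, 0.006], 0.69), ([0.52, -0.086, 0.005], 0.67), ([0.699, -0.372, 0.004], 0.66)]
wedge [([0.492, 0.001, 0.016], 0.92)]
emery_stick [([0.558, 0.156, 0.08], 0.85)]
tray [([0.487, -0.365, 0.008], 0.83), ([0.586, 0.311, 0.085], 0.39)]
dapping_block [([0.712, 0.001, 0.039], 0.8)]
jar [([0.712, -0.112, 0.049], 0.73)]
punch_pot [([0.703, -0.229, 0.07], 0.87)]
```

View pics/top1.png

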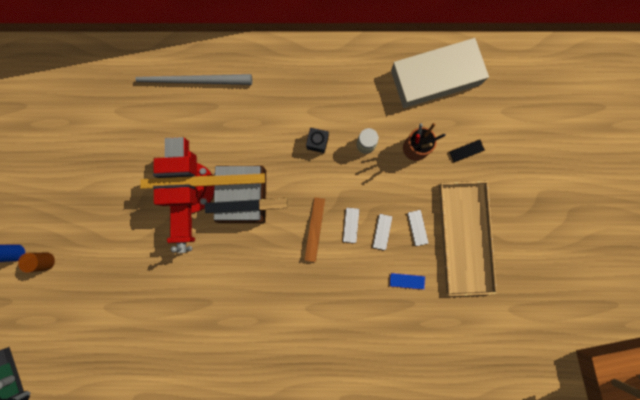

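View pics/side1.png

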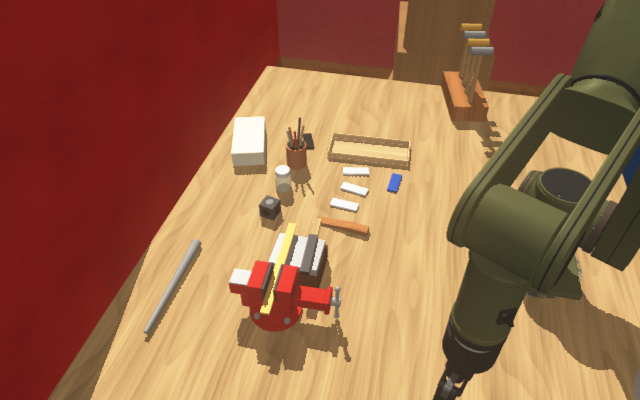

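The top picture shows three bright plates at (351,225), (382,232) and (418,228). The look-alikes are the blue one at (407,281) and the black one at (466,151), neither wanted. The wedge is at (315,230), the emery stick at (235,206), the bar at (230,181) and the tray at (467,239).

```bash
python3 - <<'E'
from h import *
s=dict(np.load('/tmp/top1.npz')); w=cloud(s); f=s['frame']
cv2.imwrite('pics/crop1.png',cv2.resize(f[150:310,120:500,::-1],None,fx=2.1,fy=2.1,interpolation=cv2.INTER_CUBIC))
hsv=cv2.cvtColor(f,cv2.COLOR_RGB2HSV)
def rep(n,m):
    p=w[m]; p=p[~np.isnan(p[:,0])]
    r=cv2.minAreaRect((p[:,:2]*1000).astype(np.float32))
    print(n,len(p),np.round(r[0],1),np.round(r[1],1),round(r[2],1),'zmed',round(np.median(p[:,2])*1000,1))
v,u=np.mgrid[:400,:640]
def box(u0,u1,v0,v1): return (u>=u0)&(u<=u1)&(v>=v0)&(v<=v1)
for n,b in [('pA',(340,362,203,247)),('pB',(368,396,208,254)),('pC',(403,432,204,250))]:
    rep(n,box(*b)&(w[...,2]>0.0035)); rep(n+'col',box(*b)&(hsv[...,1]<60)&(hsv[...,2]>120))
b=box(298,330,190,270); rep('wedge',b&(w[...,2]>0.003)); rep('wedgeH',b&(w[...,2]>0.009))
p=w[b&(w[...,2]>0.003)]
for x in np.arange(.42,.6,.015):
    q=p[abs(p[:,0]-x)<.006]; 
    if len(q): print(round(x,3),np.round(np.median(q,0)*1000,1))
rep('emery',box(195,290,195,218)&(w[...,2]>0.077)&(w[...,2]<.09))
rep('blocktop',box(205,270,160,226)&(abs(w[...,2]-.072)<.004))
rep('tray',box(430,500,175,302)&(w[...,2]>0.012))
rep('bar',box(208,268,172,190)&(w[...,2]>0.09))
rep('barall',box(135,268,172,190)&(w[...,2]>0.09)&(hsv[...,0]>15)&(hsv[...,1]>120))
q=w[box(225,262,178,183)]; print(np.round(q[::1,::6].reshape(-1,3)*1000,0)[:20].tolist())
rep('bench',box(330,430,260,270))
E
```

```text
pA 439 [518.3 -88.1] [104.   46.1] 1.7 zmed 7.0
pAcol 442 [518.6 -90.3] [30.5 80.3] 84.4 zmed 6.9
pB 430 [ 504.5 -169.7] [ 55.2 100.2] 86.1 zmed 6.8
pBcol 450 [ 503.2 -164.4] [30.2 80.6] 78.3 zmed 6.7
pC 452 [ 514.9 -247.5] [ 68.2 108.6] 87.1 zmed 6.8
pCcol 446 [ 512.7 -247.9] [80.4 30. ] 12.4 zmed 6.8
wedge 789 [507.1  -3.6] [188.6  76. ] 0.1 zmed 12.7
wedgeH 519 [500.6  -4.7] [ 26.  130.5] 81.8 zmed 15.4
0.42 [419.8  16.8   4. ]
0.435 [436.7  -1.1  16.3]
0.45 [450.4   2.5  17.1]
0.465 [4.642e+02 2.000e-01 1.700e+01]
0.48 [480.3  -2.   17.1]
0.495 [494.3  -4.1  15.5]
0.51 [510.6  -6.4  13.3]
0.525 [524.7  -7.4  11.9]
0.54 [539.  -10.8   9.2]
0.555 [555.7 -11.9   6.7]
0.57 [570.  -14.1   5.4]
0.585 [582.2  -9.3   4.5]
emery 865 [556.4 154.5] [202.3  44.8] 89.6 zmed 82.5
blocktop 1459 [587.6 165.8] [118.7 104.2] 0.3 zmed 72.3
tray 850 [ 490.9 -360.5] [260.4 111.8] 2.9 zmed 20.4
bar 541 [614.4 163.5] [ 20.6 122.6] 3.0 zmed 96.6
barall 1116 [608.6 236.9] [ 32.5 269.5] 1.0 zmed 96.8
[[615.0, 615.0, 616.0], [615.0, 616.0, 615.0], [616.0, 615.0, 616.0], [616.0, 616.0, 616.0], [616.0, 616.0, 616.0], [616.0, 615.0, 616.0], [615.0, 616.0, 615.0], [616.0, 616.0, 616.0], [616.0, 616.0, 616.0], [616.0, 615.0, 616.0], [615.0, 616.0, 616.0], [616.0, 616.0, 616.0], [616.0, 615.0, 613.0], [613.0, 614.0, 614.0], [614.0, 613.0, 614.0], [614.0, 613.0, 613.0], [614.0, 613.0, 613.0], [613.0, 614.0, 613.0], [613.0, 614.0, 613.0], [614.0, 613.0, 614.0]]
bench 1105 [ 424.9 -159.5] [ 23.8 235.6] 0.2 zmed -0.2
```

View pics/crop1.png

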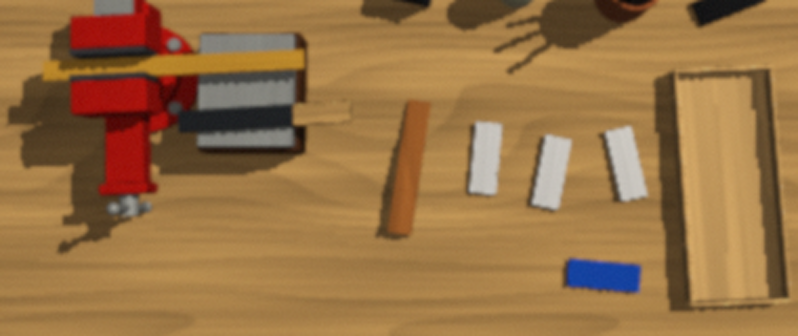

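```bash
cat >> h.py <<'E'
from scipy.spatial.transform import Rotation as R
def go(x,y,z,yaw,o=None):
    """tool offset to put TCP at x,y,z(m) with jaw yaw deg"""
    o=o or arm.get_obs(); Rm=R.from_quat(o['orientation'])
    d=Rm.inv().apply(np.array([x,y,z])-o['eef_pos'])*1000
    ya=Rm.as_matrix()[:,1]; cur=np.degrees(np.arctan2(ya[1],ya[0]))
    t=-((yaw-cur+180)%360-180)
    print('pos',np.round(o['eef_pos'],4),'yaw',round(cur,2),'F',np.round(o['ft_force'],1),'gap',round(o['finger_gap'],4),'t',o['t'],'| offset',np.round(d,1).tolist(),'twist',round(t,2))
E
python3 - <<'E'
from h import *
for c in ['top','side']:
    s=dict(np.load(f'/tmp/{c}1.npz')); w=cloud(s); f=s['frame']
    hsv=cv2.cvtColor(f,cv2.COLOR_RGB2HSV); X,Y,Z=w[...,0],w[...,1],w[...,2]
    def strip(n,m,ys,h=.006):
        m=m&np.isfinite(Z)
        for y in ys:
            k=m&(abs(Y-y)<h)
            if k.sum()>3: print(c,n,round(y,3),'x',np.round(np.percentile(X[k],[2,50,98])*1000,1),'z',np.round(np.median(Z[k])*1000,2),k.sum())
    strip('emery',(X>.535)&(X<.585)&(Z>.0795)&(Z<.0855),np.arange(.07,.25,.02))
    strip('bar',(X>.59)&(X<.64)&(Z>.0935)&(Z<.1)&(hsv[...,1]>100),np.arange(.11,.25,.02))
    m=(X>.53)&(X<.58)&(Z>.079)&(Z<.086); print('emery y',np.percentile(Y[m],[1,99]))
    m=(X>.6)&(X<.63)&(Z>.093)&(Z<.1); print('bar ymin',np.percentile(Y[m],[1]))
    m=(X>.53)&(X<.64)&(Y>.12)&(Y<.21)&(abs(Z-.072)<.003); print('blk z',np.median(Z[m]))
    m=(X>.56)&(X<.63)&(Y>.27)&(Y<.34)&(Z>.115);print('jaw y',np.percentile(Y[m],[1,99]),np.median(Z[m]))
    m=(abs(Z)<.003)&(X>.4)&(X<.48)&(Y>-.2)&(Y<-.05); print('bench',np.median(Z[m]))
go(.557,.1,.4,3)
E
```

```text
top emery 0.07 x [553.9 562.9 573.9] z 81.93 50
top emery 0.09 x [551.7 562.9 571.8] z 82.3 47
top emery 0.11 x [551.7 561.6 571.5] z 82.2 48
top emery 0.13 x [549.3 560.2 571.1] z 82.72 53
top emery 0.15 x [547.3 558.3 569.1] z 82.72 53
top emery 0.17 x [547.  556.9 567.1] z 82.72 52
top emery 0.19 x [544.7 555.6 566.9] z 82.75 63
top emery 0.21 x [544.8 555.6 564.6] z 82.48 51
top emery 0.23 x [542.4 553.6 564.5] z 82.55 49
top bar 0.11 x [607.  615.9 626.9] z 96.46 53
top bar 0.13 x [607.  615.9 624.9] z 95.92 50
top bar 0.15 x [606.2 615.7 624.5] z 96.87 43
top bar 0.17 x [604.4 613.6 622.5] z 96.71 45
top bar 0.19 x [604.4 613.3 622.3] z 96.54 49
top bar 0.21 x [602.3 613.2 622.1] z 97.08 52
top bar 0.23 x [602.2 611.3 619.7] z 96.98 51
top bar 0.25 x [599.7 609.1 619.9] z 96.55 50
emery y [0.05573629 0.30965822]
bar ymin [0.10442691]
blk z 0.07221034362027434
jaw y [0.27089787 0.3312603 ] 0.12529329477053402
bench -4.313602152139495e-05
side emery 0.07 x [552.5 564.5 573.7] z 83.87 28
side emery 0.09 x [552.  562.4 572.4] z 83.77 27
side emery 0.11 x [550.1 560.3 571. ] z 83.19
[... 244 characters left out ...]
6 27
side emery 0.23 x [542.9 552.4 563.4] z 83.46 32
side bar 0.11 x [607.8 617.5 627. ] z 97.82 26
side bar 0.13 x [606.  615.9 626.1] z 97.82 31
side bar 0.15 x [604.9 612.6 622.1] z 97.74 28
side bar 0.17 x [603.8 612.5 620.6] z 97.09 28
side bar 0.19 x [603.  611.6 619.3] z 97.1 26
side bar 0.21 x [602.2 611.1 619.3] z 97.22 24
side bar 0.23 x [601.1 611.1 617.9] z 97.73 25
side bar 0.25 x [608.1 613.1 620. ] z 98.06 21
emery y [0.05668782 0.32891531]
bar ymin [0.10514627]
blk z 0.07310283093750292
jaw y [0.2706218  0.33273451] 0.12588984757442734
bench 0.00103578629722767
pos [0.2281 0.5278 0.4047] yaw 66.64 F [ 0.9 -0.1  0.2] gap 0.0852 t 1.1 | offset [-471.6, -262.3, 4.7] twist 63.64
```

carry_out(
  series=[
    {"offset":[-474,-265,0],"twist":63,"hand":45},
    {"offset":[-474,-265,0],"twist":63,"hand":45},
    {"offset":[-474,-265,0],"twist":63,"hand":45},
    {"offset":[-474,-265,0],"twist":63,"hand":45},
    {"offset":[-474,-265,0],"twist":63,"hand":45},
    {"offset":[-474,-265,0],"twist":63,"hand":45},
    {"offset":[-474,-265,0],"twist":63,"hand":45},
    {"offset":[-474,-265,0],"twist":63,"hand":45},
  ],
  squeeze=40,
)

```text
t: 1.9
eef_pos: [0.4721, 0.2084, 0.405]
orientation: [0.686, 0.728, 0.0, 0.0]
ft_force: [0.9, 1.0, -0.8]
finger_gap: 0.0385
```

```bash
python3 -c "
from h import *
go(.562,.098,.3,3.8)"
```

```text
pos [0.4721 0.2084 0.405 ] yaw 3.39 F [ 0.9  1.  -0.8] gap 0.0385 t 1.9 | offset [-115.5, 83.2, 105.0] twist -0.41
```

carry_out(
  series=[
    {"offset":[-115,83,60],"twist":0,"hand":45},
    {"offset":[-115,83,90],"twist":0,"hand":45},
    {"offset":[-115,83,105],"twist":0,"hand":45},
    {"offset":[-115,83,105],"twist":0,"hand":45},
    {"offset":[-115,83,105],"twist":0,"hand":45},
  ],
)

```text
t: 2.4
eef_pos: [0.5619, 0.0983, 0.2963]
orientation: [0.686, 0.728, -0.002, -0.001]
ft_force: [-0.3, 0.8, 0.2]
finger_gap: 0.0387
```

```bash
python3 -c "
from h import *
s=snap('side');snap('top','t2.png'); cv2.imwrite('pics/s2.png',cv2.resize(s['frame'][180:340,180:400,::-1],None,fx=3.5,fy=3.5))
go(.562,.098,.247,3.8)"
```

```text
pos [0.5613 0.1004 0.2993] yaw 3.56 F [0.6 0.2 0.9] gap 0.0386 t 2.5 | offset [-2.5, 0.6, 52.3] twist -0.24
```

View pics/s2.png

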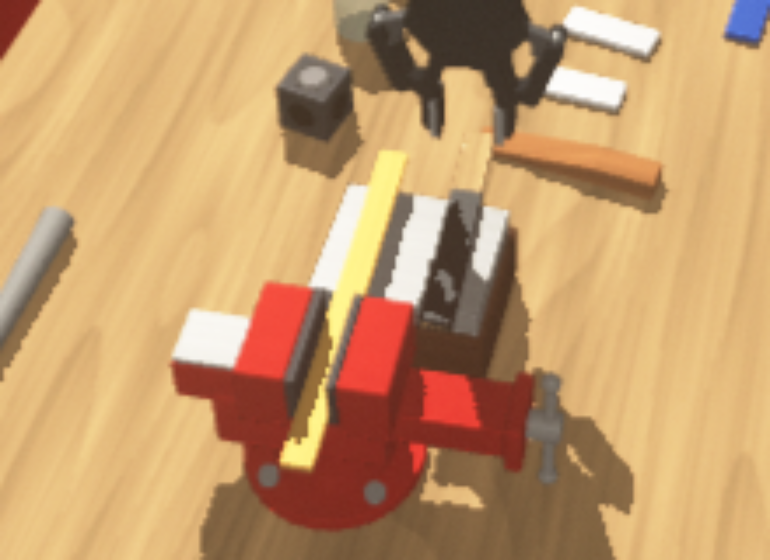

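carry_out(
  series=[
    {"offset":[-2,1,30],"twist":0,"hand":45},
    {"offset":[-2,1,52],"twist":0,"hand":45},
    {"offset":[-2,1,52],"twist":0,"hand":45},
    {"offset":[-2,1,52],"twist":0,"hand":0},
    {"offset":[-2,1,52],"twist":0,"hand":0},
    {"offset":[-2,1,52],"twist":0,"hand":0},
    {"offset":[-2,1,52],"twist":0,"hand":0},
    {"offset":[-2,1,52],"twist":0,"hand":0},
  ],
)

```text
t: 3.3
eef_pos: [0.563, 0.099, 0.2491]
orientation: [0.684, 0.729, 0.001, 0.001]
ft_force: [-0.2, 1.3, 6.0]
finger_gap: 0.0204
```

carry_out(
  series=[
    {"offset":[0,0,-10],"twist":0,"hand":0},
    {"offset":[0,0,-40],"twist":0,"hand":0},
    {"offset":[0,0,-80],"twist":0,"hand":0},
    {"offset":[0,0,-110],"twist":0,"hand":0},
    {"offset":[0,0,-110],"twist":0,"hand":0},
  ],
)

```text
t: 3.8
eef_pos: [0.564, 0.0987, 0.363]
orientation: [0.684, 0.729, 0.004, 0.003]
ft_force: [0.9, 0.6, -0.1]
finger_gap: 0.0206
```

```bash
python3 -c "
from h import *
s=snap('side'); cv2.imwrite('pics/s3.png',cv2.resize(s['frame'][120:320,180:400,::-1],None,fx=3,fy=3))
go(.541,-.358,.36,-87)
s=snap('top'); cv2.imwrite('pics/t3.png',cv2.resize(s['frame'][120:300,150:400,::-1],None,fx=3,fy=3))"
```

```text
pos [0.5631 0.0986 0.3605] yaw 3.63 F [-0.7 -0.2  0.4] gap 0.0205 t 3.85 | offset [-454.3, -50.9, 0.3] twist 90.63
```

View pics/s3.png

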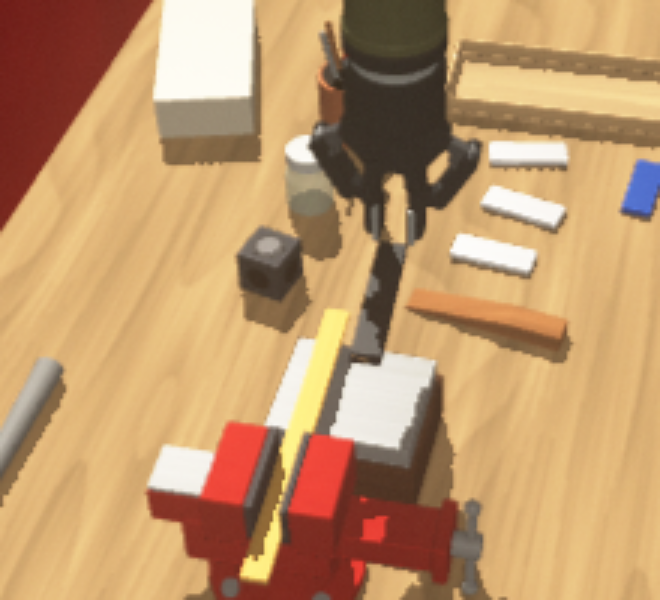

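```bash
python3 -c "
from h import *
go(.442,-.363,.36,-87)"
```

```text
pos [0.5623 0.0986 0.3586] yaw 3.63 F [ 0.4  0.1 -0.5] gap 0.0206 t 3.9 | offset [-453.1, -149.2, -1.6] twist 90.63
```

carry_out(
  series=[
    {"offset":[-453,-149,0],"twist":90,"hand":0},
    {"offset":[-453,-149,0],"twist":90,"hand":0},
    {"offset":[-453,-149,0],"twist":90,"hand":0},
    {"offset":[-453,-149,0],"twist":90,"hand":0},
    {"offset":[-453,-149,0],"twist":90,"hand":0},
    {"offset":[-453,-149,0],"twist":90,"hand":0},
    {"offset":[-453,-149,0],"twist":90,"hand":0},
    {"offset":[-453,-149,0],"twist":90,"hand":0},
  ],
)

```text
t: 4.7
eef_pos: [0.4601, -0.2898, 0.3558]
orientation: [0.977, 0.212, -0.001, -0.002]
ft_force: [1.4, -0.7, -0.8]
finger_gap: 0.0204
```

```bash
python3 -c "
from h import *
go(.442,-.363,.2,-87)"
```

```text
pos [ 0.4601 -0.2898  0.3558] yaw -65.49 F [ 1.4 -0.7 -0.8] gap 0.0204 t 4.7 | offset [-46.5, 59.7, 155.6] twist 21.51
```

carry_out(
  series=[
    {"offset":[-46,60,0],"twist":22,"hand":0},
    {"offset":[-46,60,30],"twist":22,"hand":0},
    {"offset":[-46,60,70],"twist":22,"hand":0},
    {"offset":[-46,60,110],"twist":22,"hand":0},
    {"offset":[-46,60,130],"twist":22,"hand":0},
    {"offset":[-46,60,130],"twist":22,"hand":0},
  ],
)

```text
t: 5.3
eef_pos: [0.4429, -0.3604, 0.2226]
orientation: [1.0, 0.025, -0.004, -0.004]
ft_force: [0.4, 0.4, -0.2]
finger_gap: 0.0202
```

```bash
python3 -c "
from h import *
s=snap('top'); cv2.imwrite('pics/t4.png',cv2.resize(s['frame'][120:320,350:570,::-1],None,fx=3,fy=3))
go(.442,-.363,.183,-87)"
```

```text
pos [ 0.4439 -0.3612  0.2248] yaw -87.14 F [-0.7 -0.8 -0.2] gap 0.0204 t 5.35 | offset [-1.8, 1.9, 41.8] twist -0.14
```

View pics/t4.png

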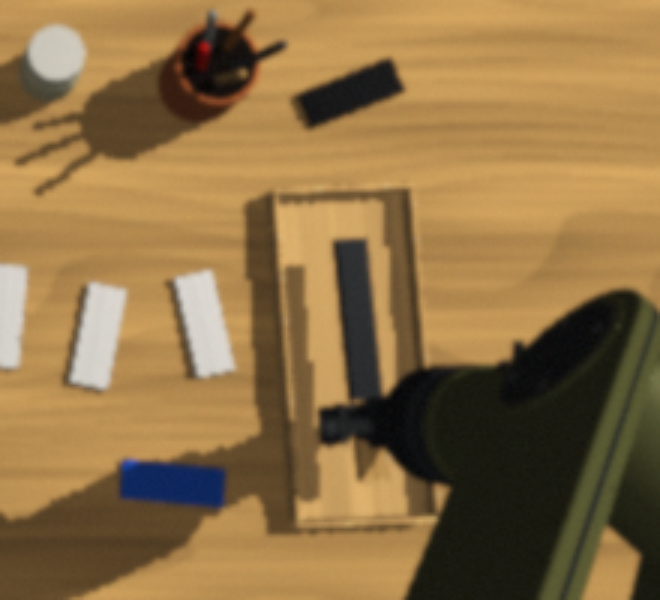

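The stick hangs over the tray, centred across it at about (360,330) in the crop. Next I lower it and let go.

carry_out(
  series=[
    {"offset":[-2,1,25],"twist":0,"hand":0},
    {"offset":[-2,1,41],"twist":0,"hand":0},
    {"offset":[-2,1,41],"twist":0,"hand":0},
    {"offset":[-2,1,41],"twist":0,"hand":45},
    {"offset":[-2,1,41],"twist":0,"hand":45},
    {"offset":[-2,1,41],"twist":0,"hand":45},
    {"offset":[-2,1,-60],"twist":0,"hand":45},
    {"offset":[-2,1,-60],"twist":0,"hand":45},
  ],
)

```text
t: 6.15
eef_pos: [0.4429, -0.3628, 0.2867]
orientation: [1.0, 0.025, -0.002, -0.002]
ft_force: [0.2, -1.4, -0.0]
finger_gap: 0.0386
```

```bash
python3 -c "
from h import *
s=snap('top'); cv2.imwrite('pics/t5.png',cv2.resize(s['frame'][120:320,350:570,::-1],None,fx=3,fy=3))
w=cloud(s);hsv=cv2.cvtColor(s['frame'],cv2.COLOR_RGB2HSV)
go(.442,-.363,.3,-87)
m=(w[...,0]>.4)&(w[...,0]<.6)&(abs(w[...,1]+.36)<.045)&(hsv[...,2]<70); print(np.round(np.nanmedian(w[m],0),4))"
```

```text
pos [ 0.4454 -0.365   0.2964] yaw -87.11 F [ 2.3 -2.5  3.2] gap 0.0384 t 6.2 | offset [-3.3, -2.2, -3.7] twist -0.11
[ 0.4477 -0.3374  0.4839]
```

View pics/t5.png

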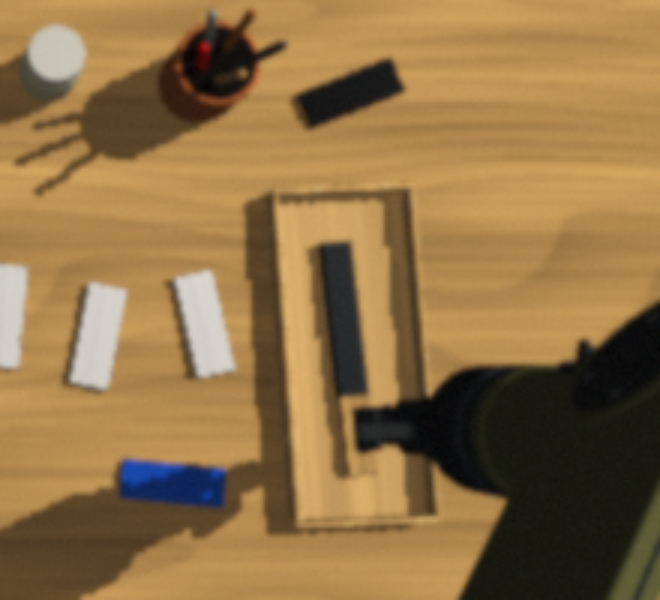

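```bash
python3 -c "
from h import *
go(.4936,-.0878,.29,-95.6)"
```

```text
pos [ 0.4454 -0.365   0.2964] yaw -87.11 F [ 2.3 -2.5  3.2] gap 0.0384 t 6.2 | offset [62.1, -274.5, 4.4] twist 8.49
```

carry_out(
  series=[
    {"offset":[62,-274,0],"twist":8,"hand":60},
    {"offset":[62,-274,0],"twist":8,"hand":60},
    {"offset":[62,-274,0],"twist":8,"hand":60},
    {"offset":[62,-274,0],"twist":8,"hand":60},
    {"offset":[62,-274,0],"twist":8,"hand":60},
    {"offset":[62,-274,20],"twist":8,"hand":60},
    {"offset":[62,-274,40],"twist":8,"hand":60},
    {"offset":[62,-274,40],"twist":8,"hand":60},
  ],
)

```text
t: 7.0
eef_pos: [0.4906, -0.085, 0.2456]
orientation: [0.999, -0.043, -0.002, -0.0]
ft_force: [-0.4, -0.4, 0.4]
finger_gap: 0.0516
```

```bash
python3 -c "
from h import *
s=snap('top'); cv2.imwrite('pics/t6.png',cv2.resize(s['frame'][150:300,280:460,::-1],None,fx=4,fy=4))
s=snap('side'); cv2.imwrite('pics/s6.png',cv2.resize(s['frame'][120:280,270:450,::-1],None,fx=4,fy=4))
go(.4936,-.0878,.177,-95.6)"
```

```text
pos [ 0.4916 -0.0865  0.2472] yaw -95.1 F [-0.1  0.4  0.1] gap 0.0513 t 7.1 | offset [2.1, 1.1, 70.2] twist 0.5
```

View pics/s6.png

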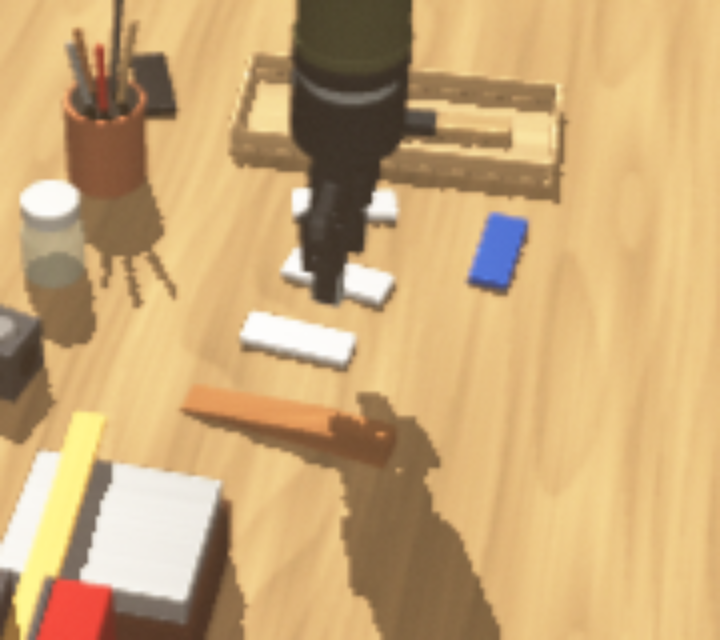

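carry_out(
  series=[
    {"offset":[2,1,40],"twist":0,"hand":60},
    {"offset":[2,1,66],"twist":0,"hand":60},
    {"offset":[2,1,68],"twist":0,"hand":60},
    {"offset":[2,1,68],"twist":0,"hand":60},
    {"offset":[2,1,68],"twist":0,"hand":60},
  ],
)

```text
t: 7.6
eef_pos: [0.4942, -0.0884, 0.1802]
orientation: [0.999, -0.045, 0.001, 0.0]
ft_force: [-0.0, 0.2, 0.8]
finger_gap: 0.0514
```

```bash
python3 -c "
from h import *
s=snap('side'); cv2.imwrite('pics/s7.png',cv2.resize(s['frame'][160:240,310:410,::-1],None,fx=7,fy=7))
go(.4936,-.0878,.175,-95.6)"
```

```text
pos [ 0.4942 -0.0883  0.1803] yaw -95.16 F [-0.2 -0.1  0.6] gap 0.051 t 7.65 | offset [-0.7, -0.4, 5.3] twist 0.44
```

View pics/s7.png

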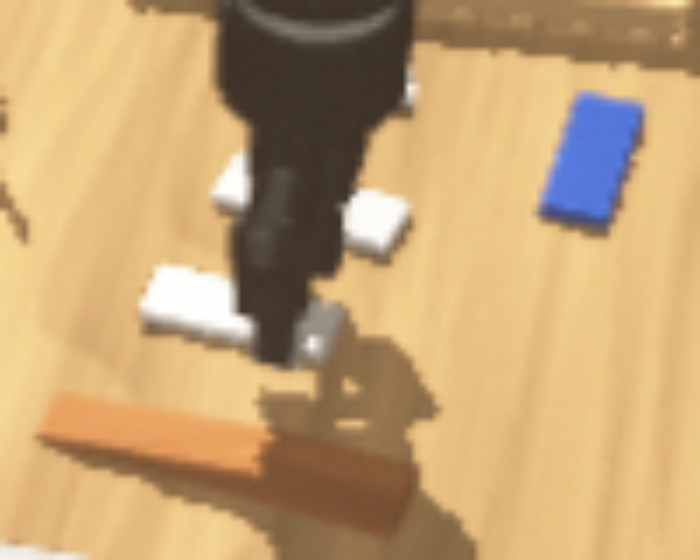

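carry_out(
  series=[
    {"offset":[-1,0,3],"twist":0,"hand":60},
    {"offset":[-1,0,5],"twist":0,"hand":60},
    {"offset":[-1,0,5],"twist":0,"hand":60},
  ],
)

```text
t: 7.95
eef_pos: [0.4923, -0.0875, 0.1739]
orientation: [0.999, -0.045, 0.0, 0.0]
ft_force: [0.8, 0.1, -1.0]
finger_gap: 0.0514
```

carry_out(
  series=[
    {"offset":[0,0,0],"twist":0,"hand":0},
    {"offset":[0,0,0],"twist":0,"hand":0},
    {"offset":[0,0,0],"twist":0,"hand":0},
    {"offset":[0,0,0],"twist":0,"hand":0},
  ],
)

```text
t: 8.35
eef_pos: [0.4924, -0.0876, 0.1741]
orientation: [0.999, -0.045, 0.0, 0.0]
ft_force: [-0.6, 0.1, 5.0]
finger_gap: 0.0284
```

carry_out(
  series=[
    {"offset":[0,0,-20],"twist":0,"hand":0},
    {"offset":[0,0,-70],"twist":0,"hand":0},
    {"offset":[0,0,-120],"twist":0,"hand":0},
    {"offset":[0,0,-150],"twist":0,"hand":0},
    {"offset":[0,0,-150],"twist":0,"hand":0},
  ],
)

```text
t: 8.85
eef_pos: [0.4941, -0.0879, 0.3281]
orientation: [0.999, -0.045, 0.005, 0.001]
ft_force: [1.0, -0.7, -1.9]
finger_gap: 0.0285
```

```bash
python3 -c "
from h import *
s=snap('side'); cv2.imwrite('pics/s8.png',cv2.resize(s['frame'][100:260,280:460,::-1],None,fx=4,fy=4))
go(.520,.160,.32,-86.7)"
```

```text
pos [ 0.4931 -0.0877  0.3256] yaw -95.12 F [ 0.1  0.  -0.8] gap 0.0288 t 8.9 | offset [4.7, -249.1, 5.4] twist -8.42
```

View pics/s8.png

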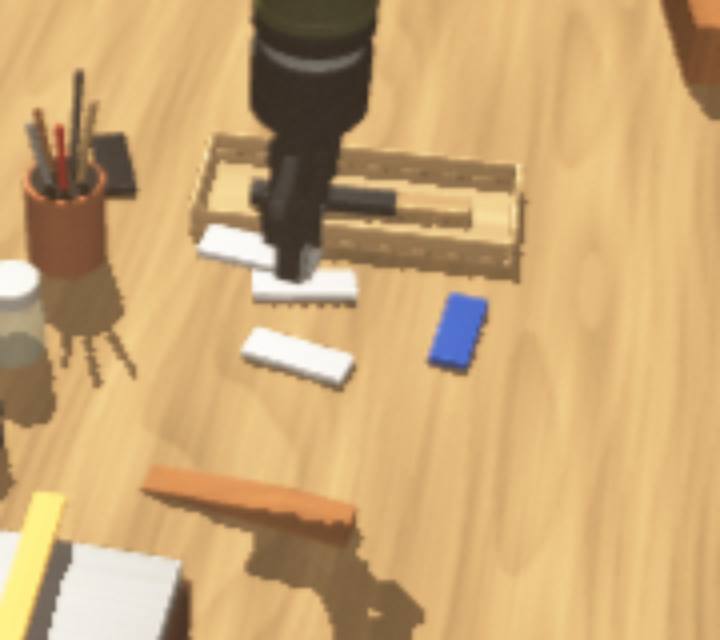

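The plate is held by its near end. Next is the approach to the block.

carry_out(
  series=[
    {"offset":[5,-249,0],"twist":-8,"hand":0},
    {"offset":[5,-249,0],"twist":-8,"hand":0},
    {"offset":[5,-249,0],"twist":-8,"hand":0},
    {"offset":[5,-249,0],"twist":-8,"hand":0},
    {"offset":[5,-249,0],"twist":-8,"hand":0},
    {"offset":[5,-249,15],"twist":-8,"hand":0},
    {"offset":[5,-249,30],"twist":-8,"hand":0},
    {"offset":[5,-249,30],"twist":-8,"hand":0},
  ],
)

```text
t: 9.7
eef_pos: [0.5174, 0.1603, 0.2893]
orientation: [1.0, 0.026, -0.005, 0.001]
ft_force: [-0.8, -0.4, -1.4]
finger_gap: 0.0288
```

```bash
python3 -c "
from h import *
s=snap('side'); cv2.imwrite('pics/s9.png',cv2.resize(s['frame'][180:320,200:400,::-1],None,fx=4,fy=4))
s=snap('top'); cv2.imwrite('pics/t9.png',cv2.resize(s['frame'][130:270,180:340,::-1],None,fx=4,fy=4))
go(.520,.160,.25,-86.7)"
```

```text
pos [0.5188 0.1598 0.2918] yaw -87.12 F [ 0.4 -1.1 -0.3] gap 0.0284 t 9.8 | offset [1.4, -0.1, 41.8] twist -0.42
```

View pics/s9.png

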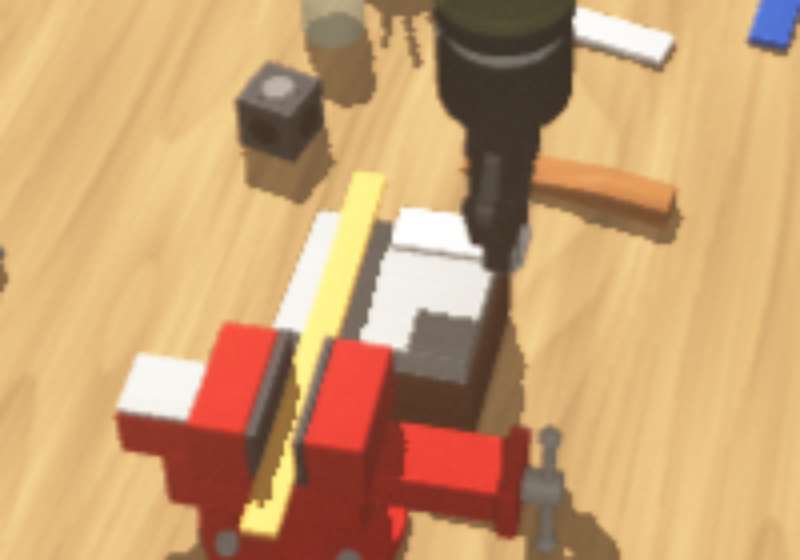

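View pics/t9.png

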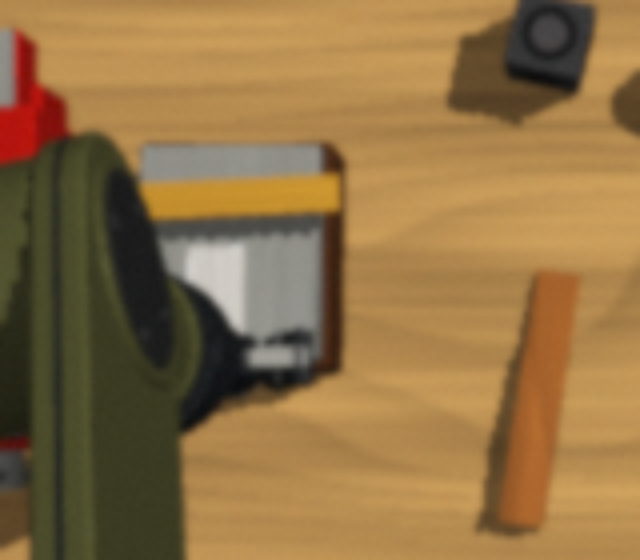

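```bash
python3 -c "
from h import *
for c in ['top','side']:
    s=snap(c); w=cloud(s);hsv=cv2.cvtColor(s['frame'],cv2.COLOR_RGB2HSV)
    X,Y,Z=np.moveaxis(w,-1,0)
    m=(X>.535)&(X<.6)&(abs(Y-.16)<.03)&(Z>.105)&(Z<.14)&(hsv[...,1]<50)
    p=w[m]; A=np.c_[p[:,:2]-[.56,.16],np.ones(len(p))]; print(c,len(p),np.linalg.lstsq(A,p[:,2],rcond=None)[0],np.percentile(p,[1,99],axis=0).round(4).tolist())
go(.520,.160,.25,-86.7)
"
```

```text
top 222 [-0.03150285  0.05235318  0.1246608 ] [[0.5438, 0.1456, 0.1195], [0.5842, 0.1753, 0.1287]]
side 203 [-0.01124772 -0.03554966  0.12624217] [[0.537, 0.1449, 0.1201], [0.5861, 0.1771, 0.1304]]
pos [0.5197 0.1596 0.2934] yaw -87.16 F [-0.6 -0.4 -2. ] gap 0.0283 t 9.9 | offset [0.4, -0.4, 43.4] twist -0.46
```

carry_out(
  series=[
    {"offset":[0,0,25],"twist":0,"hand":0},
    {"offset":[0,0,43],"twist":0,"hand":0},
    {"offset":[0,0,43],"twist":0,"hand":0},
    {"offset":[0,0,43],"twist":0,"hand":0},
  ],
)

```text
t: 10.3
eef_pos: [0.5199, 0.1596, 0.2512]
orientation: [1.0, 0.025, 0.0, -0.0]
ft_force: [0.6, -0.1, -1.2]
finger_gap: 0.0283
```

```bash
python3 -c "
from h import *
go(.574,.1635,.25,-86.7)
"
```

```text
pos [0.5199 0.1596 0.2512] yaw -87.17 F [ 0.6 -0.1 -1.2] gap 0.0283 t 10.3 | offset [54.2, -1.2, 1.2] twist -0.47
```

carry_out(
  series=[
    {"offset":[20,0,1],"twist":0,"hand":0},
    {"offset":[40,-1,1],"twist":0,"hand":0},
    {"offset":[54,-1,1],"twist":0,"hand":0},
    {"offset":[54,-1,1],"twist":0,"hand":0},
    {"offset":[54,-1,3],"twist":0,"hand":0},
    {"offset":[54,-1,4],"twist":0,"hand":0},
    {"offset":[54,-1,4],"twist":0,"hand":0},
  ],
)

```text
t: 11.0
eef_pos: [0.5724, 0.1636, 0.2466]
orientation: [1.0, 0.025, -0.001, 0.0]
ft_force: [-0.1, -0.5, -1.4]
finger_gap: 0.0285
```

```bash
python3 -c "
from h import *
go(.574,.1635,.2465,-86.7)
s=snap('side'); cv2.imwrite('pics/s10.png',cv2.resize(s['frame'][200:300,230:350,::-1],None,fx=6,fy=6,interpolation=cv2.INTER_CUBIC))
"
```

```text
pos [0.5724 0.1636 0.2466] yaw -87.11 F [-0.1 -0.5 -1.4] gap 0.0285 t 11.0 | offset [1.6, 0.2, 0.1] twist -0.41
```

View pics/s10.png

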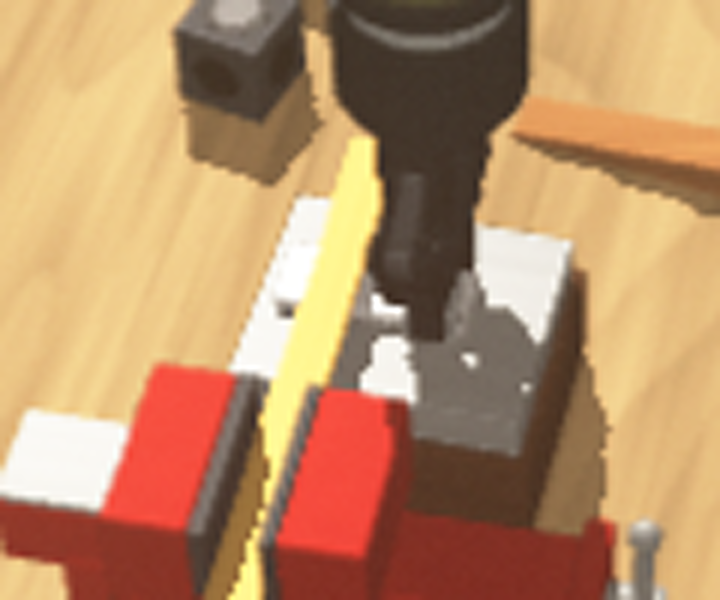

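carry_out(
  series=[
    {"offset":[0,0,1],"twist":0,"hand":0},
    {"offset":[0,0,1],"twist":0,"hand":0},
    {"offset":[0,0,1],"twist":0,"hand":55},
    {"offset":[0,0,1],"twist":0,"hand":55},
    {"offset":[0,0,1],"twist":0,"hand":55},
    {"offset":[0,0,1],"twist":0,"hand":55},
    {"offset":[0,0,1],"twist":0,"hand":55},
    {"offset":[0,0,0],"twist":0,"hand":55},
  ],
)

```text
t: 11.85
eef_pos: [0.5734, 0.1637, 0.2465]
orientation: [1.0, 0.025, -0.0, 0.0]
ft_force: [-0.0, -0.2, -0.2]
finger_gap: 0.0467
```

carry_out(
  series=[
    {"offset":[0,0,-20],"twist":0,"hand":55},
    {"offset":[0,0,-60],"twist":0,"hand":55},
    {"offset":[0,0,-80],"twist":0,"hand":55},
    {"offset":[-40,60,-80],"twist":0,"hand":55},
    {"offset":[-60,100,-80],"twist":0,"hand":55},
    {"offset":[-60,120,-80],"twist":0,"hand":55},
    {"offset":[-60,120,-80],"twist":0,"hand":55},
  ],
)

```text
t: 12.55
eef_pos: [0.5181, 0.0376, 0.3269]
orientation: [1.0, 0.023, -0.0, 0.001]
ft_force: [0.2, 0.3, 0.5]
finger_gap: 0.047
```

```bash
cat > pl.py <<'E'
from h import *
def plates(c):
    s=snap(c); w=cloud(s);hsv=cv2.cvtColor(s['frame'],cv2.COLOR_RGB2HSV)
    X,Y,Z=np.moveaxis(w,-1,0)
    m=(X>.545)&(X<.65)&(abs(Y-.165)<.045)&(Z>.0765)&(Z<.085)&(hsv[...,1]<60)
    p=w[m]; print(c,len(p),np.percentile(p,[2,50,98],axis=0).round(4).tolist())
    b=w[(X>.595)&(X<.64)&(abs(Y-.165)<.02)&(Z>.088)&(Z<.103)]; print('bar',np.percentile(b,[2,50,98],axis=0).round(4).tolist())
    if len(p): print(cv2.minAreaRect((p[:,:2]*1000).astype(np.float32)))
    return s
E
python3 -c "
from pl import *
plates('top')
s=plates('side'); cv2.imwrite('pics/s11.png',cv2.resize(s['frame'][200:300,230:350,::-1],None,fx=6,fy=6,interpolation=cv2.INTER_CUBIC))
go(.5,0,.3,-98)
"
```

```text
top 19 [[0.6381, 0.152, 0.0778], [0.6385, 0.1612, 0.0794], [0.6409, 0.178, 0.0815]]Traceback (most recent call last):
  File "<string>", line 3, in <module>
    plates('top')
    ~~~~~~^^^^^^^
  File "pl.py", line 7, in plates
    b=w[(X>.595)&(X<.64)&(abs(Y-.165)<.02)&(Z>.088)&(Z<.103)]; print('bar',np.percentile(b,[2,50,98],axis=0).round(4).tolist())
                                                                           ~~~~~~~~~~~~~^^^^^^^^^^^^^^^^^^^^
    return _quantile_unchecked(
        a, q, axis, out, overwrite_input, method, keepdims, weights)
    return _ureduce(a,
                    func=_quantile_ureduce_func,
    ...<5 lines>...
                    overwrite_input=overwrite_input,
                    method=method)
    r = func(a, **kwargs)
    result = _quantile(arr,
                       quantiles=q,
    ...<2 lines>...
                       out=out,
                       weights=wgt)
    slices_having_nans = np.isnan(arr[-1, ...])
                                  ~~~^^^^^^^^^
IndexError: index -1 is out of bounds for axis 0 with size 0
```

```bash
python3 -c "
from pl import *
s=plates('side'); cv2.imwrite('pics/s11.png',cv2.resize(s['frame'][200:300,230:350,::-1],None,fx=6,fy=6,interpolation=cv2.INTER_CUBIC))
w=cloud(s); X,Y,Z=np.moveaxis(w,-1,0); h=cv2.cvtColor(s['frame'],cv2.COLOR_RGB2HSV)
m=(X>.42)&(X<.6)&(abs(Y)<.04)&(Z>.004)&(Z<.025)&(h[...,0]<15)&(h[...,1]>120); p=w[m]; print(len(p),cv2.minAreaRect((p[:,:2]*1000).astype(np.float32)))
go(.4595,.001,.3,-98)
"
```

```text
side 252 [[0.5513, 0.1376, 0.0767], [0.5872, 0.1658, 0.0801], [0.6401, 0.1989, 0.0837]]
bar [[0.6039, 0.1467, 0.0936], [0.6135, 0.1657, 0.0977], [0.6235, 0.1831, 0.1008]]
((592.4409790039062, 161.06344604492188), (72.63545989990234, 105.4769287109375), 77.061279296875)
460 ((508.1694030761719, -5.767063140869141), (33.856441497802734, 147.748779296875), 81.17048645019531)
pos [0.5196 0.0402 0.3271] yaw -87.25 F [1.  1.5 0.3] gap 0.0468 t 12.65 | offset [-61.9, 36.3, 27.0] twist 10.75
```

View pics/s11.png

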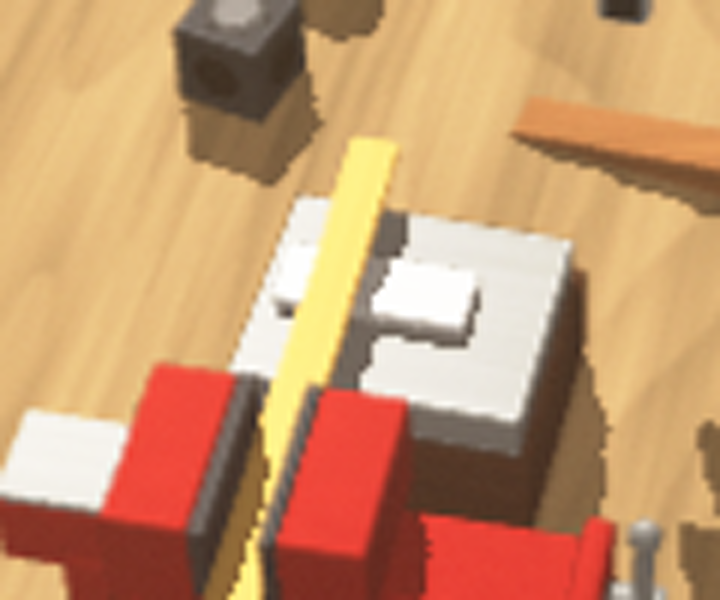

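The plate lies flat under the bar, at (300-470, 260-330) in the crop. Next is the wedge.

carry_out(
  series=[
    {"offset":[-62,36,30],"twist":8,"hand":55},
    {"offset":[-62,36,50],"twist":11,"hand":55},
    {"offset":[-62,36,80],"twist":11,"hand":55},
    {"offset":[-62,36,100],"twist":11,"hand":55},
    {"offset":[-62,36,100],"twist":11,"hand":55},
    {"offset":[-62,36,100],"twist":11,"hand":55},
  ],
)

```text
t: 13.25
eef_pos: [0.4603, 0.0025, 0.2267]
orientation: [0.998, -0.07, -0.0, -0.0]
ft_force: [-0.1, -0.2, 0.1]
finger_gap: 0.0471
```

```bash
python3 -c "
from h import *
go(.4590,.001,.177,-98.3)
s=snap('side'); cv2.imwrite('pics/s12.png',cv2.resize(s['frame'][150:270,280:430,::-1],None,fx=5,fy=5,interpolation=cv2.INTER_CUBIC))
"
```

```text
pos [0.4603 0.0025 0.2267] yaw -98.06 F [-0.1 -0.2  0.1] gap 0.0471 t 13.25 | offset [-1.0, 1.7, 49.7] twist 0.24
```

View pics/s12.png

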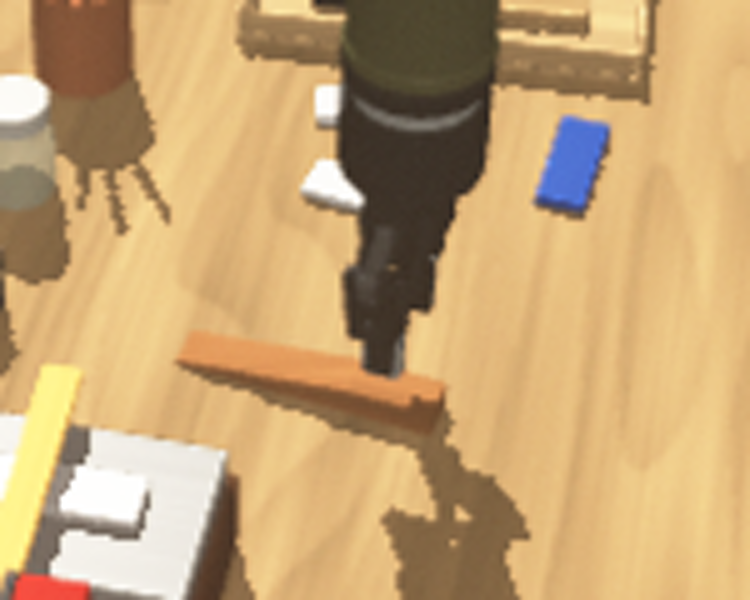

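carry_out(
  series=[
    {"offset":[-1,1,30],"twist":0,"hand":55},
    {"offset":[-1,1,49],"twist":0,"hand":55},
    {"offset":[-1,1,49],"twist":0,"hand":55},
    {"offset":[-1,1,49],"twist":0,"hand":0},
    {"offset":[-1,1,49],"twist":0,"hand":0},
    {"offset":[-1,1,49],"twist":0,"hand":0},
    {"offset":[-1,1,49],"twist":0,"hand":0},
    {"offset":[-1,1,49],"twist":0,"hand":0},
  ],
  squeeze=60,
)

```text
t: 14.1
eef_pos: [0.4592, 0.001, 0.1792]
orientation: [0.997, -0.071, 0.002, -0.0]
ft_force: [-0.4, 0.9, 7.5]
finger_gap: 0.0242
```

```bash
python3 -c "
from h import *
go(.4590,.001,.177,-98.3)
"
```

```text
pos [0.4592 0.001  0.1792] yaw -98.12 F [-0.4  0.9  7.5] gap 0.0242 t 14.1 | offset [-0.2, -0.0, 2.2] twist 0.18
```

carry_out(
  series=[
    {"offset":[0,0,-20],"twist":0,"hand":0},
    {"offset":[0,0,-70],"twist":0,"hand":0},
    {"offset":[0,0,-120],"twist":0,"hand":0},
    {"offset":[0,0,-120],"twist":0,"hand":0},
    {"offset":[0,0,-120],"twist":0,"hand":0},
  ],
)

```text
t: 14.6
eef_pos: [0.4587, 0.0009, 0.2998]
orientation: [0.997, -0.071, 0.003, 0.0]
ft_force: [-0.3, -0.1, -0.9]
finger_gap: 0.0243
```

```bash
python3 -c "
from h import *
go(.455,.157,.30,-86.7)
"
```

```text
pos [0.4587 0.0009 0.2998] yaw -98.12 F [-0.3 -0.1 -0.9] gap 0.0243 t 14.6 | offset [-25.7, -154.0, -0.3] twist -11.42
```

carry_out(
  series=[
    {"offset":[-26,-154,0],"twist":-11,"hand":0},
    {"offset":[-26,-154,0],"twist":-11,"hand":0},
    {"offset":[-26,-154,0],"twist":-11,"hand":0},
    {"offset":[-26,-154,0],"twist":-11,"hand":0},
    {"offset":[-26,-154,0],"twist":-11,"hand":0},
    {"offset":[-26,-154,0],"twist":-11,"hand":0},
  ],
)

```text
t: 15.2
eef_pos: [0.4537, 0.1564, 0.2966]
orientation: [1.0, 0.025, -0.001, 0.001]
ft_force: [0.5, 0.3, -0.6]
finger_gap: 0.0237
```

```bash
cat > wd.py <<'E'
from h import *
def wedge(s,zlo,zhi):
    w=cloud(s); X,Y,Z=np.moveaxis(w,-1,0); h=cv2.cvtColor(s['frame'],cv2.COLOR_RGB2HSV)
    m=(X>.47)&(X<.66)&(Y>.12)&(Y<.21)&(Z>zlo)&(Z<zhi)&((h[...,0]<15)&(h[...,1]>110))
    p=w[m]; print(len(p),np.percentile(p,[1,50,99],axis=0).round(4).tolist())
    print(cv2.minAreaRect((p[:,:2]*1000).astype(np.float32)))
    for x in np.arange(.48,.66,.015):
        q=p[abs(p[:,0]-x)<.006]
        if len(q)>4: print(round(x,3),np.round(np.percentile(q,[3,50,97],axis=0)*1000,1)[:,1],np.round(np.median(q[:,2])*1000,1))
E
python3 -c "
from wd import *
s=snap('side'); wedge(s,.1,.16); cv2.imwrite('pics/s13.png',cv2.resize(s['frame'][150:310,220:400,::-1],None,fx=4,fy=4,interpolation=cv2.INTER_CUBIC))
s=snap('top'); wedge(s,.1,.16)
go(.455,.157,.262,-86.7)
"
```

```text
441 [[0.4713, 0.1466, 0.1178], [0.5183, 0.1652, 0.1281], [0.5757, 0.1744, 0.1378]]
((524.7044067382812, 160.9390411376953), (106.34072875976562, 29.368078231811523), 3.9291768074035645)
0.48 [147.2 166.6 170.9] 134.4
0.495 [148.1 167.1 172.1] 132.7
0.51 [146.3 163.4 172.3] 130.6
0.525 [147.3 164.  174.8] 129.1
0.54 [150.6 163.3 173.3] 126.6
0.555 [150.7 163.8 172.5] 124.0
0.57 [152.7 163.7 174.3] 122.3
587 [[0.4754, 0.1447, 0.1193], [0.527, 0.158, 0.1278], [0.5758, 0.1732, 0.1366]]
((524.5860595703125, 158.43948364257812), (108.04145812988281, 26.09515953063965), 3.5806291103363037)
0.48 [144.1 149.3 158. ] 134.9
0.495 [144.9 156.5 169.3] 132.2
0.51 [145.5 157.5 170. ] 130.3
0.525 [146.8 158.9 171. ] 128.0
0.54 [147.  159.6 172.1] 126.3
0.555 [149.1 161.  173.1] 123.9
0.57 [150.4 162.6 173.6] 121.7
pos [0.4541 0.1557 0.2971] yaw -87.21 F [ 0.5 -0.3 -1.5] gap 0.0241 t 15.3 | offset [1.0, -1.3, 35.1] twist -0.51
```

View pics/s13.png

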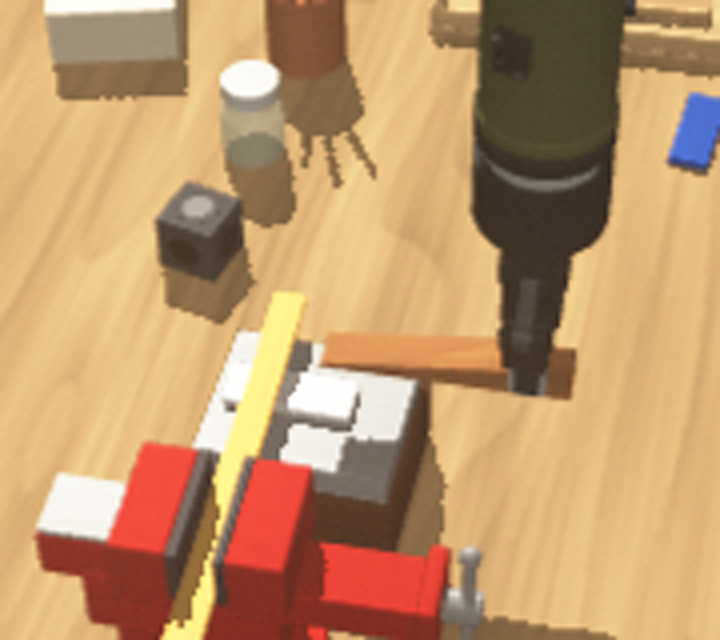

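carry_out(
  series=[
    {"offset":[1,-1,20],"twist":0,"hand":0},
    {"offset":[1,-1,36],"twist":0,"hand":0},
    {"offset":[1,-1,36],"twist":0,"hand":0},
    {"offset":[1,-1,36],"twist":0,"hand":0},
  ],
)

```text
t: 15.7
eef_pos: [0.4554, 0.157, 0.2616]
orientation: [1.0, 0.024, -0.001, 0.0]
ft_force: [-0.0, -0.3, -0.6]
finger_gap: 0.0241
```

```bash
python3 -c "
from h import *
s=snap('side'); cv2.imwrite('pics/s14.png',cv2.resize(s['frame'][200:300,230:390,::-1],None,fx=5,fy=5,interpolation=cv2.INTER_CUBIC))
go(.520,.161,.260,-86.7)
"
```

```text
pos [0.4557 0.1573 0.2621] yaw -87.21 F [ 0.3 -0.8  0.3] gap 0.0243 t 15.75 | offset [64.4, -0.6, 2.1] twist -0.51
```

View pics/s14.png

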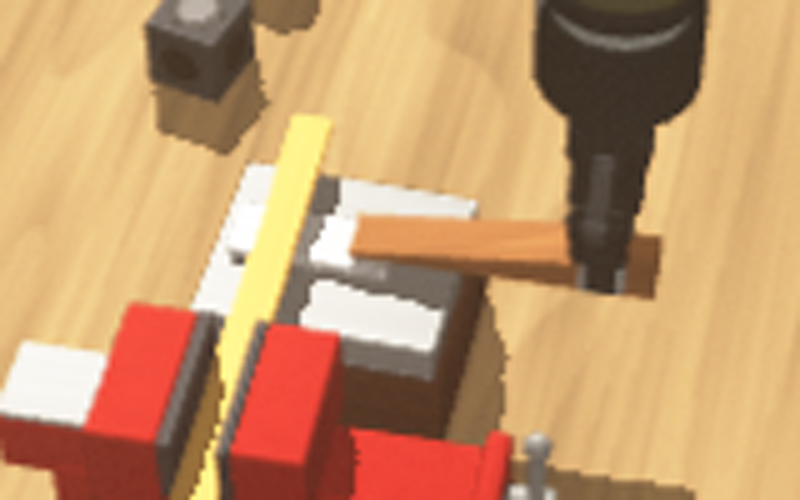

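carry_out(
  series=[
    {"offset":[15,0,1],"twist":0,"hand":0},
    {"offset":[30,-1,1],"twist":0,"hand":0},
    {"offset":[45,-1,1],"twist":0,"hand":0},
    {"offset":[50,-1,1],"twist":0,"hand":0},
    {"offset":[50,-1,2],"twist":0,"hand":0},
    {"offset":[50,-1,2],"twist":0,"hand":0},
  ],
)

```text
t: 16.35
eef_pos: [0.5049, 0.1615, 0.2596]
orientation: [1.0, 0.025, -0.0, 0.0]
ft_force: [-0.8, -0.1, -1.1]
finger_gap: 0.0245
```

```bash
python3 -c "
from wd import *
s=snap('side'); wedge(s,.075,.105)
go(.540,.1615,.258,-86.7)
"
```

```text
417 [[0.4808, 0.1491, 0.0807], [0.5516, 0.1702, 0.0927], [0.6023, 0.1789, 0.1012]]
((542.0986938476562, 157.26544189453125), (123.1103744506836, 42.04976272583008), 3.014707088470459)
0.48 [149.  166.  174.8] 96.7
0.495 [148.9 163.6 174.6] 98.3
0.525 [162.9 173.4 175.7] 94.1
0.54 [152.3 170.7 176.6] 96.1
0.555 [153.  171.4 178.5] 93.9
0.57 [153.7 168.8 178.3] 92.1
0.585 [154.6 168.2 179. ] 90.0
0.6 [151.8 167.2 178.1] 88.3
pos [0.5046 0.1615 0.2596] yaw -87.12 F [-1.  -0.6 -0. ] gap 0.0245 t 16.4 | offset [35.4, 1.7, 1.5] twist -0.42
```

Now I lower until it touches the plate, in small steps.

carry_out(
  series=[
    {"offset":[0,0,0.5],"twist":0,"hand":0},
    {"offset":[0,0,1],"twist":0,"hand":0},
    {"offset":[0,0,1],"twist":0,"hand":0},
    {"offset":[0,0,1],"twist":0,"hand":0},
  ],
)

```text
t: 16.8
eef_pos: [0.505, 0.1616, 0.2587]
orientation: [1.0, 0.025, -0.0, 0.0]
ft_force: [-0.6, 0.9, -0.7]
finger_gap: 0.0242
```

carry_out(
  series=[
    {"offset":[0,0,0.5],"twist":0,"hand":0},
    {"offset":[0,0,0.5],"twist":0,"hand":0},
    {"offset":[0,0,0.5],"twist":0,"hand":0},
  ],
)

```text
t: 17.1
eef_pos: [0.5052, 0.1616, 0.2582]
orientation: [1.0, 0.025, 0.0, -0.0]
ft_force: [-0.3, -0.3, -0.1]
finger_gap: 0.0244
```

carry_out(
  series=[
    {"offset":[0,0,0.5],"twist":0,"hand":0},
    {"offset":[0,0,0.5],"twist":0,"hand":0},
    {"offset":[0,0,0.5],"twist":0,"hand":0},
  ],
)

```text
t: 17.4
eef_pos: [0.5052, 0.1616, 0.2579]
orientation: [1.0, 0.025, 0.0, -0.0]
ft_force: [-0.2, 0.1, 3.0]
finger_gap: 0.0243
```

carry_out(
  series=[
    {"offset":[6,0,0],"twist":0,"hand":0},
    {"offset":[12,0,0],"twist":0,"hand":0},
    {"offset":[18,0,0],"twist":0,"hand":0},
    {"offset":[24,0,0],"twist":0,"hand":0},
    {"offset":[24,0,0],"twist":0,"hand":0},
    {"offset":[24,0,0],"twist":0,"hand":0},
  ],
)

```text
t: 18.0
eef_pos: [0.5303, 0.1629, 0.258]
orientation: [1.0, 0.025, 0.001, -0.0]
ft_force: [-0.8, -0.3, 5.8]
finger_gap: 0.0242
```

```bash
python3 -c "
from h import *
s=snap('side'); cv2.imwrite('pics/s15.png',cv2.resize(s['frame'][200:300,230:390,::-1],None,fx=5,fy=5,interpolation=cv2.INTER_CUBIC))
go(.540,.1615,.258,-86.7)
"
```

```text
pos [0.5302 0.1629 0.258 ] yaw -87.13 F [-0.3 -0.8  3.9] gap 0.0243 t 18.05 | offset [9.7, 1.9, 0.0] twist -0.43
```

View pics/s15.png

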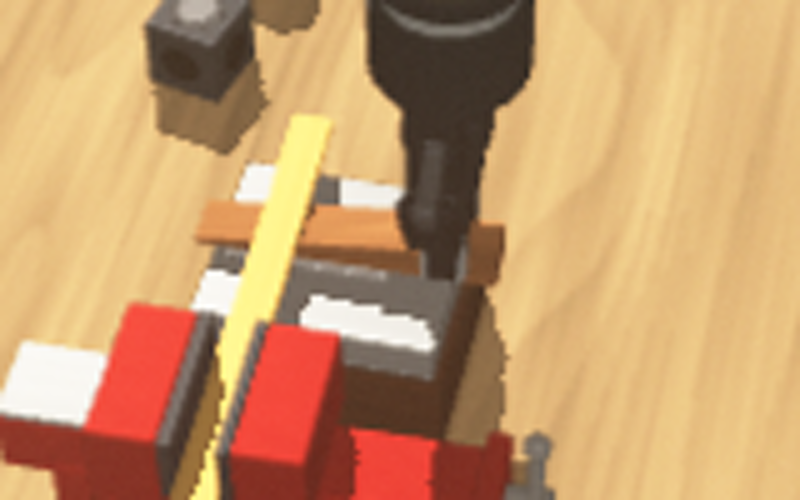

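carry_out(
  series=[
    {"offset":[2,0,0],"twist":0,"hand":0},
    {"offset":[4,0,0],"twist":0,"hand":0},
    {"offset":[5,0,0],"twist":0,"hand":0},
    {"offset":[5,0,0],"twist":0,"hand":0},
  ],
)

```text
t: 18.45
eef_pos: [0.5331, 0.163, 0.2579]
orientation: [1.0, 0.025, -0.002, 0.0]
ft_force: [-5.8, -0.4, 9.5]
finger_gap: 0.0247
```

carry_out(
  series=[
    {"offset":[2,0,0],"twist":0,"hand":0},
    {"offset":[3,0,0],"twist":0,"hand":0},
    {"offset":[3,0,0],"twist":0,"hand":0},
  ],
)

```text
t: 18.75
eef_pos: [0.5361, 0.1632, 0.258]
orientation: [1.0, 0.025, -0.002, 0.0]
ft_force: [-6.2, -1.2, 10.6]
finger_gap: 0.0243
```

carry_out(
  series=[
    {"offset":[1,0,0],"twist":0,"hand":0},
    {"offset":[2,0,0],"twist":0,"hand":0},
    {"offset":[2,0,0],"twist":0,"hand":0},
  ],
)

```text
t: 19.05
eef_pos: [0.5378, 0.1632, 0.258]
orientation: [1.0, 0.025, -0.002, 0.0]
ft_force: [-7.7, 0.1, 10.9]
finger_gap: 0.0245
```

```bash
python3 -c "
from wd import *
s=snap('side'); wedge(s,.075,.105); cv2.imwrite('pics/s16.png',cv2.resize(s['frame'][200:300,230:350,::-1],None,fx=6,fy=6,interpolation=cv2.INTER_CUBIC))
w=cloud(s); X,Y,Z=np.moveaxis(w,-1,0)
for y in (.12,.15,.17,.2,.23):
  k=(X>.607)&(X<.618)&(abs(Y-y)<.008)&(Z>.09)&(Z<.11); print(y,np.median(Z[k]).round(4),k.sum())
s0=np.load('/tmp/side1.npz'); w=cloud(dict(s0)); X,Y,Z=np.moveaxis(w,-1,0)
for y in (.12,.15,.17,.2,.23):
  k=(X>.607)&(X<.618)&(abs(Y-y)<.008)&(Z>.09)&(Z<.11); print(y,np.median(Z[k]).round(4),k.sum())
o=arm.get_obs(); print(o['ft_force'],o['moment'],o['eef_pos'])
"
```

```text
385 [[0.5127, 0.1511, 0.0792], [0.5837, 0.1727, 0.091], [0.6582, 0.1815, 0.0999]]
((586.210205078125, 166.19107055664062), (147.24290466308594, 30.812076568603516), 3.3471317291259766)
0.51 [156.9 169.9 176.1] 95.4
0.525 [151.2 165.5 176.2] 96.5
0.555 [171.8 175.6 178.5] 91.0
0.57 [153.8 174.4 178.7] 94.3
0.585 [155.8 173.  179. ] 92.9
0.6 [153.9 169.5 180.1] 91.6
0.63 [157.7 172.7 179.7] 87.9
0.645 [157.1 169.4 181. ] 86.5
0.66 [158.9 170.2 181.8] 85.6
0.12 0.0985 21
0.15 0.0986 20
0.17 0.0984 22
0.2 0.098 20
0.23 0.0985 25
0.12 0.0978 23
0.15 0.0972 22
0.17 0.0972 24
0.2 0.0974 22
0.23 0.0979 24
[-7.67864951 -0.31845194 11.69369203] [-0.03294212  0.97481109  0.00413886] [0.53776269 0.1632157  0.25802442]
```

View pics/s16.png

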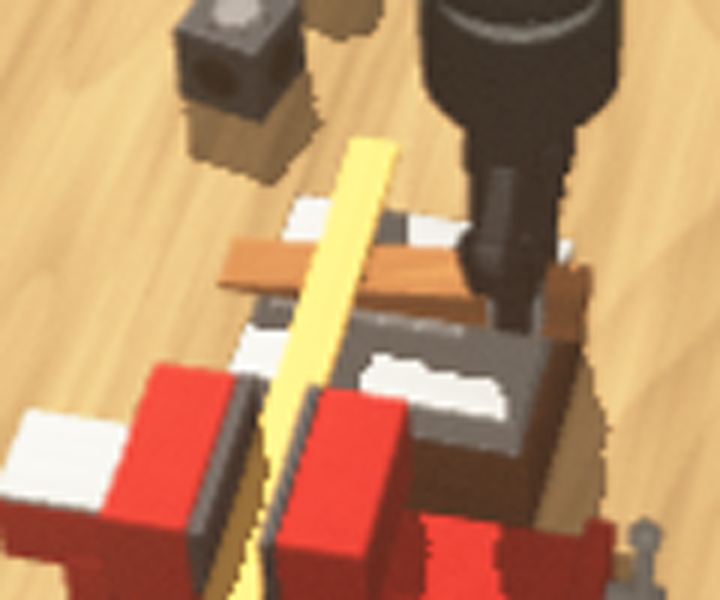

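carry_out(
  series=[
    {"offset":[0,0,-0.5],"twist":0,"hand":0},
    {"offset":[0,0,-0.5],"twist":0,"hand":0},
    {"offset":[0,0,-0.5],"twist":0,"hand":0},
  ],
)

```text
t: 19.4
eef_pos: [0.5389, 0.1633, 0.2582]
orientation: [1.0, 0.025, -0.001, 0.0]
ft_force: [-3.7, -0.8, 5.4]
finger_gap: 0.024
```

```bash
python3 -c "
from h import *
o=arm.get_obs(); print(o['ft_force'],o['moment'],o['eef_pos'],o['orientation'])
"
```

```text
[-3.66658627 -0.79477721  5.35655047] [-0.00308007  0.51022454  0.01376351] [0.5388598  0.16326053 0.25815214] [ 9.99684233e-01  2.51208564e-02 -6.10057644e-04  7.38292828e-05]
```

carry_out(
  series=[
    {"offset":[1,0,0],"twist":0,"hand":0},
    {"offset":[2,0,0],"twist":0,"hand":0},
    {"offset":[2,0,0],"twist":0,"hand":0},
  ],
)

```text
t: 19.7
eef_pos: [0.5395, 0.1633, 0.2581]
orientation: [1.0, 0.025, -0.002, 0.0]
ft_force: [-7.2, -0.5, 9.2]
finger_gap: 0.0248
```

```bash
python3 -c "
from h import *
o=arm.get_obs(); print(o['ft_force'],o['moment'],o['eef_pos'],o['orientation'])
"
```

```text
[-7.23857101 -0.47697675  9.24053041] [0.03616023 1.0830663  0.00573525] [0.5395177  0.16331448 0.25810687] [ 9.99682168e-01  2.50866703e-02 -2.48938292e-03  1.56908672e-04]
```

carry_out(
  series=[
    {"offset":[0,0,-0.5],"twist":0,"hand":0},
    {"offset":[0,0,-0.5],"twist":0,"hand":0},
    {"offset":[0,0,-0.5],"twist":0,"hand":0},
  ],
)

```text
t: 20.0
eef_pos: [0.5403, 0.1633, 0.2582]
orientation: [1.0, 0.025, -0.002, 0.0]
ft_force: [-4.9, -0.3, 3.9]
finger_gap: 0.0241
```

carry_out(
  series=[
    {"offset":[0,0,-0.4],"twist":0,"hand":0},
    {"offset":[0,0,-0.4],"twist":0,"hand":0},
    {"offset":[0,0,-0.4],"twist":0,"hand":0},
  ],
)

```text
t: 20.3
eef_pos: [0.5405, 0.1633, 0.2584]
orientation: [1.0, 0.025, -0.001, 0.0]
ft_force: [-5.0, -0.8, -0.9]
finger_gap: 0.0242
```

```bash
python3 -c "
from h import *
o=arm.get_obs(); print(o['ft_force'],o['moment'],o['eef_pos'],o['orientation'])
"
```

```text
[-5.00802758 -0.84322802 -0.85695227] [-0.02395311  0.80636819  0.05889824] [0.54053601 0.16328912 0.25835252] [ 9.99683945e-01  2.51104916e-02 -1.19801000e-03  1.93716322e-04]
```

carry_out(
  series=[
    {"offset":[1,0,0.2],"twist":0,"hand":0},
    {"offset":[2,0,0.2],"twist":0,"hand":0},
    {"offset":[2,0,0.2],"twist":0,"hand":0},
    {"offset":[2,0,0.2],"twist":0,"hand":0},
    {"offset":[2,0,0.2],"twist":0,"hand":0},
    {"offset":[2,0,0.2],"twist":0,"hand":0},
  ],
)

```text
t: 20.9
eef_pos: [0.5418, 0.1633, 0.2582]
orientation: [1.0, 0.025, -0.002, 0.0]
ft_force: [-7.3, 0.1, 0.9]
finger_gap: 0.024
```

```bash
python3 -c "
from h import *
s=snap('side'); cv2.imwrite('pics/s17.png',cv2.resize(s['frame'][200:300,230:350,::-1],None,fx=6,fy=6,interpolation=cv2.INTER_CUBIC))
cv2.imwrite('pics/s17b.png',s['frame'][:,:,::-1])
w=cloud(s); X,Y,Z=np.moveaxis(w,-1,0)
for y in (.12,.15,.17,.2,.23):
  k=(X>.607)&(X<.618)&(abs(Y-y)<.008)&(Z>.09)&(Z<.11); print(y,np.median(Z[k]).round(4),k.sum())
print([(r['point'],r['confidence']) for r in nets.find_in('side','emery_stick')])
o=arm.get_obs(); print(o['ft_force'],o['moment'],o['eef_pos'],o['orientation'],o['finger_gap'],o['t'])
"
```

```text
0.12 0.0988 17
0.15 0.0974 24
0.17 0.0988 21
0.2 0.0978 23
0.23 0.0984 22
[([0.4874, -0.352, 0.0137], 0.83)]
[-6.5487893   0.92065945  0.58755869] [ 0.01774726  1.07060657 -0.007343  ] [0.54186217 0.1633295  0.25823401] [ 9.99683416e-01  2.50804043e-02 -1.99294212e-03  2.61687339e-04] 0.024144320983666704 21.0
```

View pics/s17.png

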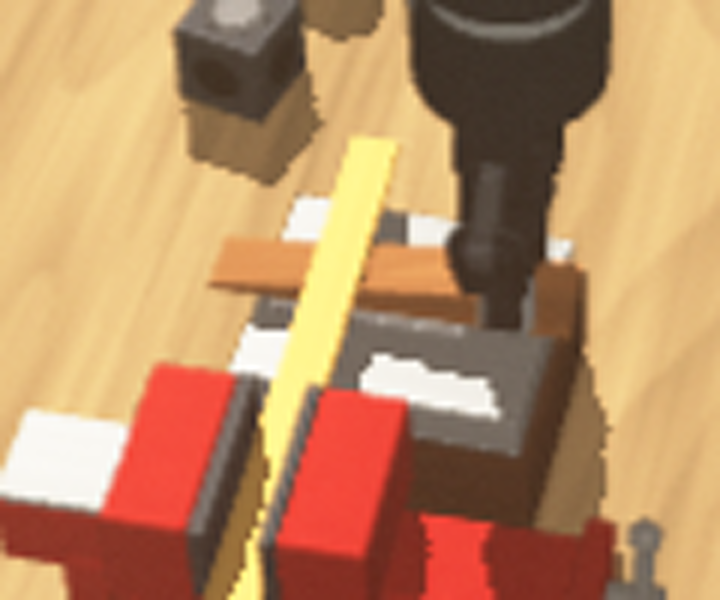

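View pics/s17b.png

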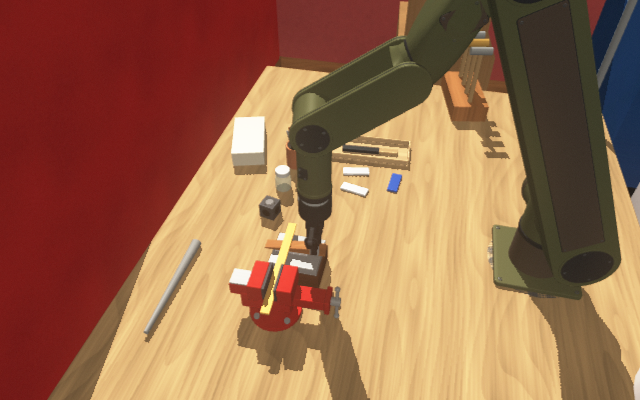

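carry_out(
  series=[
    {"offset":[0,0,0],"twist":0,"hand":0},
    {"offset":[0,0,0],"twist":0,"hand":0},
    {"offset":[0,0,0],"twist":0,"hand":0},
    {"offset":[0,0,0],"twist":0,"hand":0},
    {"offset":[0,0,0],"twist":0,"hand":0},
    {"offset":[0,0,0],"twist":0,"hand":0},
    {"offset":[0,0,0],"twist":0,"hand":0},
    {"offset":[0,0,0],"twist":0,"hand":0},
  ],
)

```text
t: 21.8
eef_pos: [0.5418, 0.1633, 0.2582]
orientation: [1.0, 0.025, -0.002, 0.0]
ft_force: [-7.5, -0.3, 1.2]
finger_gap: 0.0243
```

The reading is steady: the wedge meets -7.5 N against the push, with almost no net vertical force, so it is pinched between plate and bar. I'm handing the job in.

```bash
python3 -c "
from h import *
print(workorder.close_job()); o=arm.get_obs(); print(o['t'],o['ft_force'],o['eef_pos'])"
```

```text
the job is handed in; nothing more can be done
None
the job is handed in; nothing more can be done
```

I handed the job in at about 21.8 s of the 72 s allowed. The wedge was still gripped and tight under the bar; no verdict was reported.

- **Emery stick:** it lies in the tray, let go, close to the tray's middle. The last side picture and the network (0.487, -0.352) both confirm this.
- **Packing:** I laid one bright plate flat on the block under the bar. The measured gap was about 18.5 mm, leaving about 11.5 mm, which is less than the wedge's 17 mm thick end. The black and blue look-alikes were left alone.
- **Wedge:** it went in flat, thin end first, parallel to the bar's x axis. Its nose reaches about 60 mm past the bar's near edge.

**Last checks**
- **Force:** it held steady over 0.8 s at -7.5 N against the push and about +1 N vertically. Easing the press on the plate to about zero still left 5 N against the push, so the wedge really is pinched between plate and bar. I put the bearing force on the bar at roughly 5 to 8 N; that is an estimate from friction, not a measurement.
- **Bar movement:** the depth picture suggests the bar rose by about 0.5 to 1.5 mm, against the 3 mm limit. The readings scatter by about 1 mm and disagreed along the bar, so this is only a rough check.
- **Bystanders:** the dapping block and jar stood untouched in the last picture. The punch pot was mostly hidden behind the arm there; it stood upright in every earlier view, and the arm never came near it.

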